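# Fetch the slim jar from the cellar rack

### The job

Fetch me the slim tall jar from the back row of the rack's upper tray: pull the tray right out to its stop, lift the jar out and set it down, without dropping it, upright on the floor of the carrying crate, in the free end. Then push the tray fully shut again. Leave all the other jars and things where they are, and knock nothing over.

Things in the scene. Friction and masses are not known exactly. Their poses are not given: they have to be found in the camera images.
- upper_tray (a joint): Slide of the rack's upper tray, metres: 0 fully shut, 0.160 out against its stop. The tray slides towards the front of the rack, i.e. along -x of rack, level, and stays where it is left; it takes 2 to 5 N to slide. It may start up to 4 mm ajar.
- upper_tray_handle (a point): Middle of the upper tray's steel bow handle, 195 mm above the counter; moves with the tray; axes as rack. The bar is 12 x 12 mm, 110 mm long along y, centred 40 mm in front of the tray's front board (34 mm clear behind the bar), held by 12 mm stays at its ends (86 mm clear between). The front board is 14 mm thick, its upper edge 17 mm above the bar's centre.
- upper_tray_floor (a point): Middle of the back row on the upper tray's floor, 112 mm above the counter; moves with the tray; axes as rack. Back-row jars stand at about x = 0 and y = -90, 0 or +90 mm here, front-row jars at about x = -74 mm. Tray inside 270 mm wide; side boards rise 40 mm above the floor, front board 100 mm, a batten behind the back row 26 mm.
- rack: Fixed pine rack, 270 mm deep (x), 330 mm wide (y), 228 mm high, with a plank top (spare lids on its rear half, up to 260 mm) and two slatted trays, one above the other. Origin on the counter under its centre, z up; front looks along -x. The plank top reaches to x = -135 mm and hides the back row until the upper tray is right out; then that row is about 45 mm in front of it.
- lower_tray (a joint): Slide of the rack's lower tray, metres: 0 shut. To be left shut.
- slim_jar: The jar to fetch: the one slim, tall screw-lid glass jar, straight sided, 50 mm diameter, 100 mm tall (lid is the top 16 mm, as wide as the body), about 0.3 kg. It stands in the back row of the upper tray, in the left, middle or right place. Origin at the centre of its underside, z up.
- tray_jar_a: Screw-lid glass jar, 60 mm diameter, 80 mm tall, about 0.36 kg. Origin at the centre of its underside, z up. In the back row of the upper tray.
- tray_jar_b: Screw-lid glass jar, 60 mm diameter, 80 mm tall, about 0.36 kg. Origin at the centre of its underside, z up. In the back row of the upper tray.
- tray_jar_c: Screw-lid glass jar, 60 mm diameter, 80 mm tall, about 0.36 kg. Origin at the centre of its underside, z up. In the front row of the upper tray.
- tray_jar_d: Screw-lid glass jar, 60 mm diameter, 80 mm tall, about 0.36 kg. Origin at the centre of its underside, z up. In the front row of the upper tray.
- crate: Wooden carrying crate standing loose on the counter, 1.4 kg, outside 300 mm (x) by 200 mm (y), 82 mm high; inside 280 x 184 mm, with 14 mm square corner posts; its floor is 6 mm above the counter. Origin on the counter under its centre, z up. Two jars stand in its +x half; its -x half (the end nearer the robot) is free, with centre about 75 mm from the origin along -x.
- crate_jar_a: Screw-lid glass jar, 60 mm diameter, 80 mm tall, about 0.36 kg. Origin at the centre of its underside, z up. Stands in the +x half of the crate.
- crate_jar_b: Screw-lid glass jar, 60 mm diameter, 80 mm tall, about 0.36 kg. Origin at the centre of its underside, z up. Stands in the +x half of the crate.
- swing_bottle: Full green swing-top bottle, 68 mm diameter, 250 mm tall, standing on the counter to the left. Origin at the centre of its underside.
- funnel: Aluminium funnel, mouth down, 110 mm diameter, 110 mm tall, on the counter to the left. Origin at the centre of its mouth.
- tin_mug: White enamel mug, 80 mm diameter, 80 mm tall, on the counter before the robot. Origin at the centre of its underside.
- shelf_brush: Flat brush with a wooden handle, lying on the counter to the left. Origin at its middle on the counter.

How it is judged (in metres and radians):
On the way, in this order (a step that is already met when the one before it is completed fails the run):
1. the upper tray is pulled out to its stop (value of joint upper_tray above 0.154 m), for 0.2 s.
2. the slim jar stands upright on the floor of the crate, in its free end, let go (x of slim_jar in the frame of crate between -0.122 and 0.03 m and y of slim_jar in the frame of crate between -0.075 and 0.075 m and z of slim_jar in the frame of crate between 0.001 and 0.011 m and angle between slim_jar's own z axis and vertical below 0.08 rad and linear speed of slim_jar below 0.03 m/s and contact force between the fingers and slim_jar below 0.3 N), for 0.2 s.
At the end, for the whole second after the job is handed in: Slim jar upright (0.08 rad) on the crate floor in its free end (at most 30 mm past the middle), released, at rest; upper tray shut to 6 mm, lower to 10 mm; the other jars upright (0.15 rad); they, the crate and the things on the counter within 50 mm of where they began (all of step 2 and value of joint upper_tray below 0.006 m and value of joint lower_tray below 0.01 m and distance of each of tray_jar_a, tray_jar_b, tray_jar_c, tray_jar_d, crate_jar_a, crate_jar_b, swing_bottle, funnel, tin_mug, shelf_brush, crate from where it was at the start of the episode below 0.05 m and angle between each of tray_jar_a, tray_jar_b, tray_jar_c, tray_jar_d, crate_jar_a, crate_jar_b's own z axis and vertical below 0.15 rad); the robot touches nothing.
It fails at once if the slim jar is dropped or thrown: it moves faster than 0.6 m/s with the gripper not touching it (linear speed of slim_jar above 0.6 m/s and contact force between the fingers and slim_jar below 0.1 N).
It fails at once if another jar, the bottle, the funnel or the mug is knocked over (angle between any of tray_jar_a, tray_jar_b, tray_jar_c, tray_jar_d, crate_jar_a, crate_jar_b, swing_bottle, funnel, tin_mug's own z axis and vertical above 0.6 rad).
It also fails if it takes over 69 s, if anything falls off the work surface, if the arm or the gripper's body presses on something with over 40 N, if the wrist force passes 120 N, or if a joint passes its speed limit or range.

### The arm

A 6-joint arm with a two-finger parallel gripper is mounted at the origin on the work surface. World frame = base frame: x ahead of the robot, y to its left, z up, the work surface at z = 0. Lengths are in m, angles in degrees, forces in N, time in s.
With the tool pointing down it reaches from about 0.375 to 0.975 m from the base axis. Payload 3.8 kg.
Tool frame: the origin (TCP) lies midway between the tips of the shut fingers; the grasp point (between the pads) lies 19 mm behind it; z points along the fingers, y is the line along which they close (so a half turn about z gives the same grasp; the last joint's range is limited). The gripper opens to 88 mm and grips with 3 to 60 N. Pads are 18 mm wide; open, the fingers measure 123 mm over their backs; the gripper's body (75 mm by 187 mm) begins 45 mm behind the grasp point.
Start: joints at [60.911, 15.12, 91.902, -0, 72.978, -2.114], TCP at [0.306, 0.602, 0.239] pointing down, gripper open.
Joint ranges: [-150.88, 150.88], [-54.13, 125.18], [17.81, 147.31], [-75.09, 255.09], [0, 152.58], [-146.25, 146.25]. Speed limits (degrees/s): [147.25, 147.25, 180, 180, 180, 180].

### API

Orientations are given as a 3x3 rotation matrix whose columns are the frame's x, y, z axes.
In Python, from workcell import sensors, imaging, arm gives the robot as it stands. The module is installed in compiled form; this text tells all that it offers.
- The arm moves only by the tool play_rows, never from a script. Its argument "motion" is a list of rows, each a list of 7 numbers: the turn, a rotation vector about the tool's x, y, z in degrees, then the shift along the tool's x, y, z in mm, then the opening, from 0 (shut) to 1 (fully open). A call has 1 to 5 rows; each row shifts and turns the commanded pose from where the row before left it, along the tool's axes as they then stand; what a row does not reach is not made up. A row lasts 1/8 s, in which the tool goes at most 62.5 mm and 10.7 degrees, less where a joint would pass 70% of its speed; a pose out of reach is approached as far as the arm can. A call with a gripper value outside its range is refused whole. The fingers move at their own pace and stop on an object; "force" is the grip in N (left out, the last holds). Time passes only in rows, so rows that do not move let the fingers close. It gives the time, the measured TCP pose, the force, the opening and the grip force at its end, in the units of the state.
- sensors.sense(): the state, without advancing time (a new reading comes with each control period).
- imaging.snapshot(name): name is "scene" or "top" or "wrist"; returns a dict with "img" (384x512x3 uint8, red, green, blue), "fov_y" (degrees; the focal length in pixels is half the picture's height over the tangent of half this angle, whatever the lens; pixels are square), "cx", "cy" (the principal point, pixels), "T" (4x4, takes a point from camera to world coordinates). Camera axes: x right, y up, looking along -z (the intrinsics and any distortion apply to the point x, -y, -z); pixel columns grow to the right and rows downward; lengths in m; the calibration is good to about 2 mm. A picture is of the moment at which its call begins. There is no depth.
- arm.close_job(): hands the job in; it is judged then, once.
The state is a dict: "time_s": time; "q": joint angles; "joint_vel": joint speeds; "tau": joint torques, N m; "position": TCP position; "eef_rot": TCP orientation; "force": force on the tool from outside, world axes, zero at the start; "ft_torque": the same for the moment, N m; "grip_width": finger opening in m; "grip_force": force on a finger pad.
Only numpy, scipy, OpenCV 4.12 (cv2) and the standard library are available. Lean on these libraries where they do the work, as an engineer would, in place of code of your own. Each camera call takes 0.05 s, during which the arm holds its last target. There are 200 camera calls.

## Working session

There is one attempt and no reset: what is moved stays moved. The work goes in short steps, Python scripts to look and compute and a tool call to move; the robot and the scene stay as the last step left them, time stands still between calls to the robot, and variables do not carry over. Pictures are saved under pics/ and viewed, at most 10 in all, crops included, and the job is handed in when it is done.

Besides the shell and the picture viewer there is one more tool, called after ">>>" by a JSON object that holds its "name" and its "arguments". play_rows: Moves the arm, as the interface text tells. Its arguments: {"type":"object","properties":{"motion":{"type":"array","items":{"type":"array","items":{"type":"number"}}},"force":{"type":"number"}},"required":["motion"]}

```bash
mkdir -p pics; cat > h.py <<'E'
import numpy as np,cv2
from workcell import sensors,imaging,arm
def snap(n,f):
    s=imaging.snapshot(n); cv2.imwrite('pics/'+f,s['img'][:,:,::-1]); 
    np.savez('pics/'+f+'.npz',**{k:np.array(s[k]) for k in s}); return s
def ray(s,u,v):
    f=s['img'].shape[0]/2/np.tan(np.radians(s['fov_y'])/2)
    d=np.array([(u-s['cx'])/f,-(v-s['cy'])/f,-1]); return s['T'][:3,:3]@d, s['T'][:3,3]
def pz(s,u,v,z):
    d,o=ray(s,u,v); return o+d*(z-o[2])/d[2]
def proj(s,p):
    f=s['img'].shape[0]/2/np.tan(np.radians(s['fov_y'])/2)
    c=s['T'][:3,:3].T@(np.array(p)-s['T'][:3,3]); return s['cx']+f*c[0]/-c[2], s['cy']+f*c[1]/c[2]
E
python3 - <<'E'
from h import *
for n in('scene','top'):
    s=snap(n,n+'0.png');print(n,s['fov_y'],s['cx'],s['cy'],s['T'].round(3).tolist(),[k for k in s])
st=sensors.sense();print(st['time_s'],st['position'],st['eef_rot'],st['grip_width'])
E
```

```text
scene 47.820601732026546 254.70887041334495 198.14381608831755 [[0.252, -0.828, 0.502, 1.33], [0.968, 0.209, -0.142, -0.154], [0.013, 0.521, 0.853, 1.526], [0.0, 0.0, 0.0, 1.0]] ['img', 'fov_y', 'cx', 'cy', 'T']
top 51.75158869925054 253.33204975329144 190.1760213513244 [[0.026, 0.981, -0.19, 0.286], [-1.0, 0.027, 0.003, 0.073], [0.008, 0.19, 0.982, 1.323], [0.0, 0.0, 0.0, 1.0]] ['img', 'fov_y', 'cx', 'cy', 'T']
0.1 [0.30586981 0.60103883 0.23753826] [[-8.91197239e-01  4.53614995e-01 -9.57690904e-04]
 [ 4.53615999e-01  8.91195613e-01 -1.70432715e-03]
 [ 8.03815798e-05 -1.95331557e-03 -9.99998089e-01]] 0.08804613150005935
```

View pics/top0.png

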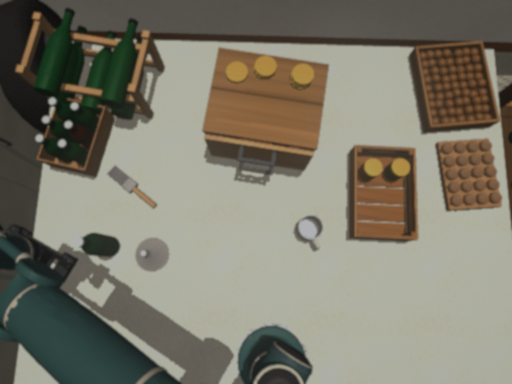

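View pics/scene0.png

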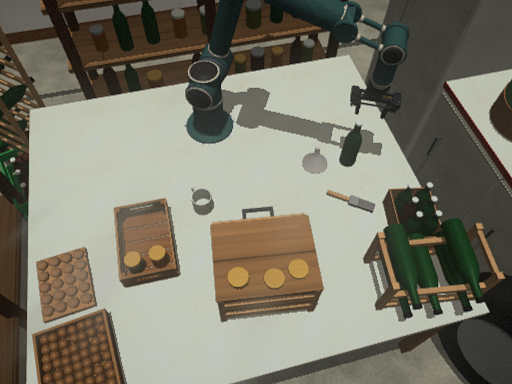

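The top view shows the rack at about (205–328, 49–165), the handle bar at about (236–270, 180), and the crate at (350–417, 146–240) with its free end at the bottom. The mug is at (308, 228). The scene view agrees. I'll zoom in for accuracy.

```bash
python3 - <<'E'
from h import *
i=cv2.imread('pics/top0.png')[40:250,195:425]
i=cv2.resize(i,None,fx=2.8,fy=2.8,interpolation=cv2.INTER_CUBIC)
for k in range(0,230,20):
    cv2.putText(i,str(195+k),(int(k*2.8),8),0,.3,(0,0,255)); cv2.line(i,(int(k*2.8),10),(int(k*2.8),16),(0,0,255),1)
for k in range(0,210,20):
    cv2.putText(i,str(40+k),(0,int(k*2.8)+4),0,.3,(0,0,255))
cv2.imwrite('pics/c1.png',i)
s=np.load('pics/top0.png.npz')
for n,u,v,z in [('FL',205,132,.228),('BL',221,49,.228),('BR',328,65,.228),('FR',314,153,.228),('hL',236,178,.195),('hR',269,183,.195),('cFL',350,238,.082),('cFR',417,240,.082),('cBL',353,147,.082),('cBR',413,148,.082),('mug',308,228,.08),('bottle',100,244,.1)]:
    print(n,pz(s,u,v,z).round(3))
E
```

```text
FL [0.666 0.214 0.228]
BL [0.931 0.179 0.228]
BR [ 0.888 -0.144  0.228]
FR [ 0.612 -0.101  0.228]
hL [0.54  0.121 0.195]
hR [0.528 0.025 0.195]
cFL [ 0.383 -0.237  0.082]
cFR [ 0.383 -0.446  0.082]
cBL [ 0.68  -0.252  0.082]
cBR [ 0.682 -0.449  0.082]
mug [ 0.411 -0.105  0.08 ]
bottle [0.343 0.534 0.1  ]
```

View pics/c1.png

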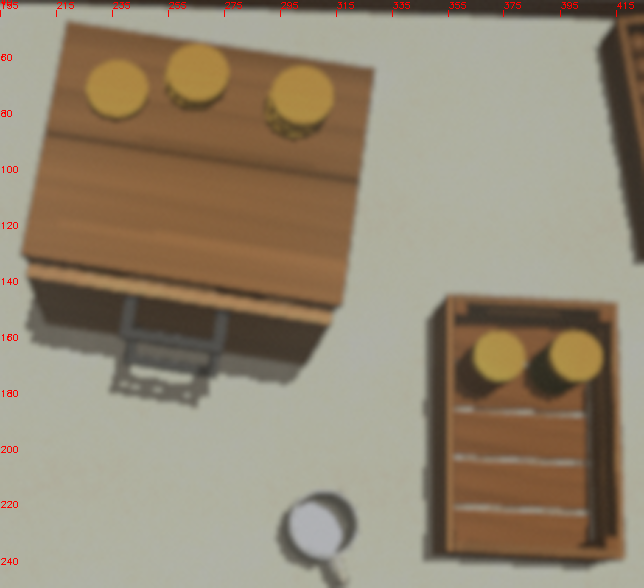

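```bash
python3 - <<'E'
from h import *
s=np.load('pics/top0.png.npz')
g=lambda x,y,z:pz(s,195+x/2.8,40+y/2.8,z)
P=dict(FL=g(22,256,.228),BL=g(67,22,.228),BR=g(374,69,.228),FR=g(341,305,.228))
c=sum(P.values())/4
ax=(P['BL']+P['BR']-P['FL']-P['FR'])[:2]; ay=(P['FL']+P['BL']-P['FR']-P['BR'])[:2]
print(P,c,np.linalg.norm(ax)/2,np.linalg.norm(ay)/2,np.degrees(np.arctan2(ax[1],ax[0])),np.degrees(np.arctan2(-ay[0],ay[1])))
print('handle',g(123,334,.201),g(228,345,.201))
print('board',g(28,265,.212),g(331,314,.212))
C=[g(447,296,.082),g(616,304,.082),g(624,558,.082),g(427,0,.082)*0+g(446,553,.082)]
print('crate',C,sum(C)/4)
for x,y in((498,356),(576,355)):print('cj',g(x,y,.086))
E
```

```text
{'FL': array([0.66796729, 0.22064691, 0.228     ]), 'BL': array([0.93429893, 0.18551878, 0.228     ]), 'BR': array([ 0.88929744, -0.14606768,  0.228     ]), 'FR': array([ 0.62472746, -0.10951969,  0.228     ])} [0.77907278 0.03764458 0.228     ] 0.26785910216561354 0.3338051995999324 -7.688913494210777 -7.595287588790573
handle [0.59494496 0.11442893 0.201     ] [0.58619092 0.00436906 0.201     ]
board [0.66384395 0.21602837 0.212     ] [ 0.61962479 -0.10171977  0.212     ]
crate [array([ 0.68435333, -0.25778216,  0.082     ]), array([ 0.68031276, -0.45523838,  0.082     ]), array([ 0.38500993, -0.44899487,  0.082     ]), array([ 0.3852033 , -0.24997641,  0.082     ])] [ 0.53371983 -0.35299795  0.082     ]
cj [ 0.61270143 -0.31396784  0.086     ]
cj [ 0.61644818 -0.40412774  0.086     ]
```

>>> {"name": "play_rows", "arguments": {"motion": [[0,0,0,0,0,-40,1],[0,0,10.1,0,0,-40,1],[0,0,10.1,0,0,-40,1],[0,0,10.1,0,0,-40,1],[0,0,10.1,0,0,0,0.32]]}}

```text
time_s: 0.72
position: [0.3068, 0.6028, 0.4037]
eef_rot: [[-0.379, 0.925, 0.004], [0.925, 0.379, 0.007], [0.005, 0.006, -1.0]]
force: [-0.4, 0.0, -0.4]
grip_width: 0.08
grip_force: 0.0
```

>>> {"name": "play_rows", "arguments": {"motion": [[0,0,10.1,0,0,0,0.32],[0,0,10.1,0,0,0,0.32],[0,0,10.1,0,0,0,0.32],[0,0,0,0,0,0,0.32]]}}

```text
time_s: 1.23
position: [0.3061, 0.6014, 0.398]
eef_rot: [[0.132, 0.991, -0.001], [0.991, -0.132, -0.001], [-0.001, -0.0, -1.0]]
force: [-0.1, -0.0, -0.3]
grip_width: 0.0403
grip_force: 0.0
```

```bash
cat >> h.py <<'E'
def rack(x,y,z,c=(0.779,0.038),a=-7.65):
    a=np.radians(a);return np.array([c[0]+x*np.cos(a)-y*np.sin(a),c[1]+x*np.sin(a)+y*np.cos(a),z])
def togo(p,yaw=None):
    st=sensors.sense();R=np.array(st['eef_rot']);
    print('t',st['time_s'],'pos',st['position'].round(4),'yaw',np.degrees(np.arctan2(R[1,1],R[0,1])).round(2),'tilt',R[:2,2].round(4),'F',np.round(st['force'],1),'q',np.round(st['q'],1))
    print('togo mm tool',(R.T@(np.array(p)-st['position'])*1000).round(1),'dz',p[2])
E
python3 - <<'E'
from h import *
print(rack(-.189,0,.2)); togo(rack(-.189,0,.3))
E
```

```text
[0.59168215 0.06315993 0.2       ]
t 1.225 pos [0.3061 0.6014 0.398 ] yaw -7.56 tilt [-0.0006 -0.0011] F [-0.1 -0.  -0.3] q [60.9 12.3 79.  -0.  88.8 68.5]
togo mm tool [-495.8  354.    98.4] dz 0.3
```

>>> {"name": "play_rows", "arguments": {"motion": [[0,0,0,-50,36,0,0.32],[0,0,0,-50,36,0,0.32],[0,0,0,-50,36,0,0.32],[0,0,0,-50,36,0,0.32],[0,0,0,-50,36,0,0.32]]}}

```text
time_s: 1.85
position: [0.4517, 0.3279, 0.3986]
eef_rot: [[0.129, 0.992, 0.0], [0.992, -0.129, -0.0], [0.0, 0.0, -1.0]]
force: [0.9, 1.2, -0.7]
grip_width: 0.0278
grip_force: 0.0
```

>>> {"name": "play_rows", "arguments": {"motion": [[0,0,0,-50,35,20,0.32],[0,0,0,-50,35,20,0.32],[0,0,0,-50,35,20,0.32],[0,0,0,-50,35,20,0.32],[0,0,0,-46,34,18,0.32]]}}

```text
time_s: 2.48
position: [0.5882, 0.0666, 0.3021]
eef_rot: [[0.13, 0.992, -0.0], [0.992, -0.13, 0.0], [0.0, -0.0, -1.0]]
force: [1.8, 1.3, -0.4]
grip_width: 0.0279
grip_force: 0.0
```

>>> {"name": "play_rows", "arguments": {"motion": [[0,0,0,0,0,0,0.32],[0,0,0,0,0,0,0.32]]}}

```text
time_s: 2.72
position: [0.5875, 0.0688, 0.3027]
eef_rot: [[0.133, 0.991, -0.001], [0.991, -0.133, 0.001], [0.001, -0.001, -1.0]]
force: [0.5, 0.1, -0.3]
grip_width: 0.0282
grip_force: 0.0
```

```bash
python3 - <<'E'
from h import *
togo(rack(-.189,0,.3)); s=snap('wrist','w1.png'); print(s['fov_y'],s['T'].round(3).tolist())
for p in [rack(-.189,0,.201),rack(-.189,.055,.201),rack(-.189,-.055,.201),rack(-.135,0,.228)]: print(np.round(proj(s,p),1))
print(sensors.sense()['grip_width'])
E
```

```text
t 2.725 pos [0.5875 0.0688 0.3027] yaw -7.62 tilt [-0.0008  0.0007] F [ 0.5  0.1 -0.3] q [ 4.2  4.2 97.8  0.  78.  11.8]
togo mm tool [-5.   4.9  2.7] dz 0.3
59.71806965543482 [[0.991, 0.126, 0.039, 0.596], [-0.131, 0.948, 0.29, 0.143], [-0.001, -0.292, 0.956, 0.449], [0.0, 0.0, 0.0, 1.0]]
[265.3 193.1]
[265.9 121.4]
[264.7 256.5]
[343.2 205.1]
0.02809788860048543
```

View pics/w1.png

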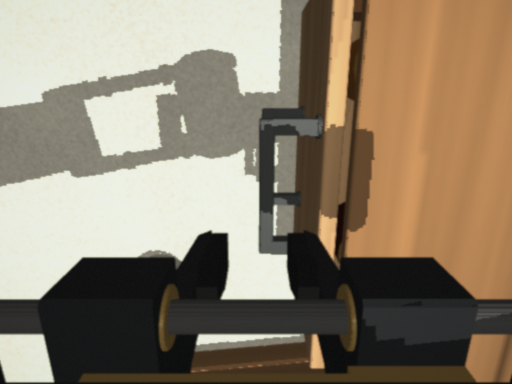

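The wrist view shows the bar at columns 261–273, with its far end at row 118. I had predicted 265 and 121, so the estimate holds to about 2 mm. Descending.

>>> {"name": "play_rows", "arguments": {"motion": [[0,0,0,-4,6,30,0.32],[0,0,0,0,0,30,0.32],[0,0,0,0,0,30,0.32],[0,0,0,0,0,30,0.32],[0,0,0,0,0,0,0.32]]}}

```text
time_s: 3.4
position: [0.5909, 0.0655, 0.181]
eef_rot: [[0.13, 0.991, -0.005], [0.991, -0.13, -0.0], [-0.001, -0.005, -1.0]]
force: [-0.6, -0.6, -0.4]
grip_width: 0.0281
grip_force: 0.0
```

>>> {"name": "play_rows", "arguments": {"motion": [[0,0,0,0,0,0,0],[0,0,0,0,0,0,0],[0,0,0,0,0,0,0],[0,0,0,0,0,0,0]], "force": 30}}

```text
time_s: 3.9
position: [0.5943, 0.0645, 0.1852]
eef_rot: [[0.134, 0.991, 0.003], [0.991, -0.134, 0.001], [0.002, 0.003, -1.0]]
force: [-1.8, 3.2, 6.7]
grip_width: 0.0121
grip_force: 30.0
```

>>> {"name": "play_rows", "arguments": {"motion": [[0,0,0,0,-15,0,0],[0,0,0,0,-20,0,0],[0,0,0,0,-20,0,0],[0,0,0,0,-20,0,0],[0,0,0,0,-20,0,0]]}}

```text
time_s: 4.53
position: [0.5012, 0.0773, 0.1852]
eef_rot: [[0.134, 0.991, 0.007], [0.991, -0.134, 0.002], [0.003, 0.007, -1.0]]
force: [3.5, 4.6, 4.0]
grip_width: 0.0116
grip_force: 30.0
```

>>> {"name": "play_rows", "arguments": {"motion": [[0,0,0,0,-20,0,0],[0,0,0,0,-20,0,0],[0,0,0,0,-15,0,0],[0,0,0,0,-8,0,0],[0,0,0,0,-4,0,0]]}}

```text
time_s: 5.15
position: [0.4385, 0.086, 0.1852]
eef_rot: [[0.133, 0.991, 0.016], [0.991, -0.133, 0.001], [0.004, 0.016, -1.0]]
force: [22.1, 1.6, -11.0]
grip_width: 0.0118
grip_force: 30.0
```

>>> {"name": "play_rows", "arguments": {"motion": [[0,0,0,0,-2,0,0],[0,0,0,0,0,0,0],[0,0,0,0,0,0,0]]}}

```text
time_s: 5.52
position: [0.4385, 0.086, 0.1852]
eef_rot: [[0.134, 0.991, 0.019], [0.991, -0.134, 0.001], [0.004, 0.018, -1.0]]
force: [22.2, 2.1, -10.1]
grip_width: 0.0119
grip_force: 30.0
```

>>> {"name": "play_rows", "arguments": {"motion": [[0,0,0,0,3,0,0],[0,0,0,0,0,0,0.32],[0,0,0,0,0,0,0.32],[0,0,0,0,0,-20,0.32],[0,0,0,0,0,-40,0.32]]}}

```text
time_s: 6.15
position: [0.4311, 0.0847, 0.2409]
eef_rot: [[0.134, 0.991, -0.006], [0.991, -0.134, -0.001], [-0.002, -0.006, -1.0]]
force: [0.8, 0.4, 0.5]
grip_width: 0.0283
grip_force: 0.0
```

>>> {"name": "play_rows", "arguments": {"motion": [[0,0,0,0,0,-50,0.32],[0,0,0,0,0,-50,0.32],[0,0,-10,0,0,-30,0.32],[0,0,-10,0,0,0,0.32],[0,0,-10,0,0,0,0.32]]}}

```text
time_s: 6.78
position: [0.4331, 0.085, 0.373]
eef_rot: [[-0.385, 0.923, -0.0], [0.923, 0.385, -0.001], [-0.0, -0.0, -1.0]]
force: [-0.8, -0.5, -0.7]
grip_width: 0.028
grip_force: 0.0
```

```bash
python3 - <<'E'
from h import *
togo(rack(-.18,0,.3)); s=snap('top','t2.png')
i=cv2.resize(s['img'][20:240,160:380,::-1],None,fx=2.7,fy=2.7,interpolation=cv2.INTER_CUBIC)
for k in range(0,220,20):
    cv2.putText(i,str(160+k),(int(k*2.7),8),0,.3,(0,0,255)); cv2.putText(i,str(20+k),(0,int(k*2.7)+4),0,.3,(0,0,255))
cv2.imwrite('pics/c2.png',i)
E
```

```text
t 6.775 pos [0.4331 0.085  0.373 ] yaw 22.65 tilt [-0.0001 -0.0005] F [-0.8 -0.5 -0.7] q [  7.9 -14.1 107.5  -0.   86.6 -14.8]
togo mm tool [-85.7 145.7  73. ] dz 0.3
```

View pics/c2.png

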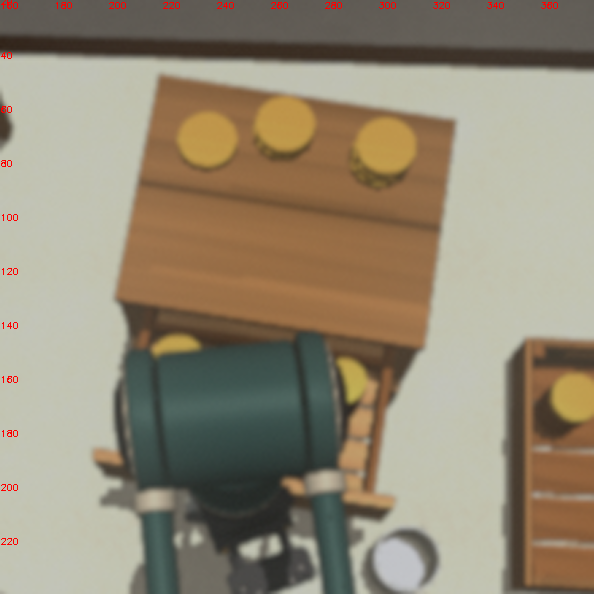

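The arm hides most of the row: I see one lid at (226,150), one at (290,160), and no front jar at the right. I'll turn the tool and look with the wrist camera.

>>> {"name": "play_rows", "arguments": {"motion": [[0,0,-10,0,0,0,0.8],[0,0,-10,0,0,0,0.8],[0,0,-10,0,0,0,0.8],[0,0,-10,0,0,0,0.8],[0,0,-10,0,0,0,0.8]]}}

```text
time_s: 7.45
position: [0.4329, 0.085, 0.3722]
eef_rot: [[-0.954, 0.301, -0.002], [0.301, 0.954, -0.001], [0.001, -0.001, -1.0]]
force: [-0.8, -0.1, 0.1]
grip_width: 0.0707
grip_force: 0.0
```

>>> {"name": "play_rows", "arguments": {"motion": [[0,0,-9.7,0,0,0,0.8],[0,0,0,-30,0,0,0.8],[0,0,0,-40,0,0,0.8],[0,0,0,0,0,0,0.8],[0,0,0,0,0,0,0.8]]}}

```text
time_s: 8.07
position: [0.5021, 0.0754, 0.3721]
eef_rot: [[-0.99, 0.14, -0.002], [0.14, 0.99, -0.0], [0.002, -0.001, -1.0]]
force: [-0.0, 0.7, 0.3]
grip_width: 0.0707
grip_force: 0.0
```

```bash
python3 - <<'E'
from h import *
togo(rack(-.18,0,.3)); s=snap('wrist','w2.png');print(s['T'].round(3).tolist())
for y in(-.09,0,.09): print(y,np.round(proj(s,rack(-.18,y,.212)),1),np.round(proj(s,rack(-.18,y,.192)),1))
E
```

```text
t 8.075 pos [0.5021 0.0754 0.3721] yaw 81.94 tilt [-0.0022 -0.0003] F [-0.   0.7  0.3] q [  5.7  -6.3 101.1  -0.   85.4 -76.2]
togo mm tool [-99.6   0.5  71.9] dz 0.3
[[0.139, -0.947, -0.288, 0.426], [0.99, 0.133, 0.041, 0.085], [-0.001, -0.291, 0.957, 0.518], [0.0, 0.0, 0.0, 1.0]]
-0.09 [171.3 266. ] [175.9 256.6]
0 [258.7 265.6] [258.6 256.2]
0.09 [346.1 265.1] [341.4 255.7]
```

View pics/w2.png

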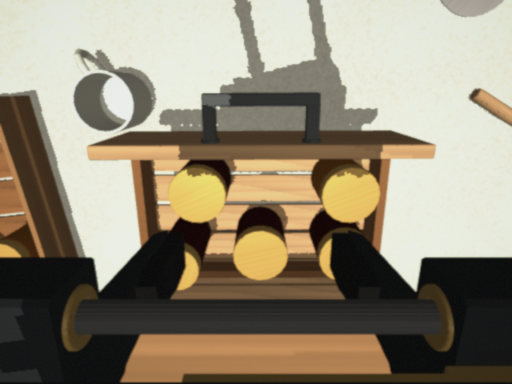

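>>> {"name": "play_rows", "arguments": {"motion": [[0,0,0.4,-30,0,0,0.8],[0,0,0,-40,0,0,0.8],[0,0,0,-20,0,0,0.8],[0,0,0,0,0,0,0.8],[0,0,0,0,0,0,0.8]]}}

```text
time_s: 8.75
position: [0.5909, 0.0629, 0.3731]
eef_rot: [[-0.989, 0.146, -0.0], [0.146, 0.989, 0.0], [0.0, 0.0, -1.0]]
force: [-0.1, 0.4, 0.3]
grip_width: 0.0708
grip_force: 0.0
```

```bash
python3 - <<'E'
from h import *
togo(rack(-.18,0,.3)); s=snap('wrist','w3.png')
for y in(-.09,0,.09): print(y,np.round(proj(s,rack(-.18,y,.212)),1),np.round(proj(s,rack(-.18,y,.192)),1))
hsv=cv2.cvtColor(s['img'],cv2.COLOR_RGB2HSV)
m=cv2.inRange(hsv,(19,130,110),(32,255,255));m=cv2.morphologyEx(m,cv2.MORPH_OPEN,np.ones((5,5)))
n,l,st,c=cv2.connectedComponentsWithStats(m)
for k in range(1,n):
    if st[k,4]>300: print(st[k],c[k].round(1))
E
```

```text
t 8.75 pos [0.5909 0.0629 0.3731] yaw 81.63 tilt [-0.0004  0.0001] F [-0.1  0.4  0.3] q [  3.7   3.3  91.5   0.   85.1 -78. ]
togo mm tool [-9.8  0.5 73.1] dz 0.3
-0.09 [164.6 182.2] [169.8 176.8]
0 [258.8 181.2] [258.7 175.8]
0.09 [353.2 180.1] [347.8 174.8]
[ 161   73   61   63 2420] [187.5 108.1]
[ 327   73   62   62 3064] [357.7 103.5]
[ 232  147   58   57 2574] [260.3 175.2]
[ 323  149   59   56 2589] [352.6 176.5]
[ 143  161   52   49 2019] [167.9 185.3]
[  0 191  12  31 303] [  4.7 206.6]
```

View pics/w3.png

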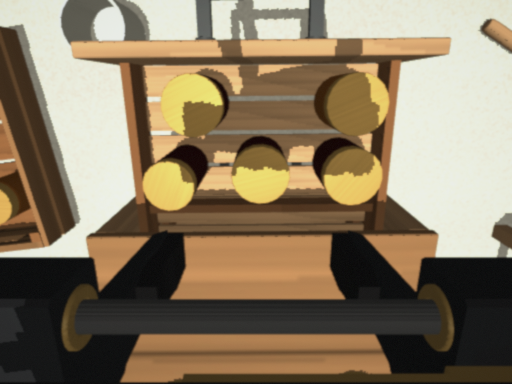

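The five lids are clear. The one at (169,184) is 52 px wide with a long body showing, while the others are 58–62 px. At z = 0.212 a 50 mm lid should be 52 px wide, so that is the slim jar, in the rack's -y place.

```bash
python3 - <<'E'
from h import *
s=np.load('pics/w3.png.npz')
for u,v,z in((169,184.5,.212),(261,174.5,.192),(352.6,176,.192)):
    p=pz(s,u,v,z); a=np.radians(-7.65);d=p-[.779,.038,0]
    print(p.round(4),'rack',(d[0]*np.cos(a)+d[1]*np.sin(a)).round(4),(-d[0]*np.sin(a)+d[1]*np.cos(a)).round(4))
p=pz(s,169,184.5,.212);p[2]=.175;togo(p)
E
```

```text
[ 0.5914 -0.0236  0.212 ] rack -0.1777 -0.086
[0.5996 0.0644 0.192 ] rack -0.1814 0.0023
[0.6145 0.1559 0.192 ] rack -0.1787 0.095
t 8.8 pos [0.5909 0.0629 0.3733] yaw 81.63 tilt [0.     0.0001] F [-0.3 -0.1 -0.3] q [  3.7   3.3  91.5   0.   85.1 -78. ]
togo mm tool [-13.1 -85.5 198.3] dz 0.175
```

>>> {"name": "play_rows", "arguments": {"motion": [[0,0,0,-5,-30,0,0.75],[0,0,0,-5,-35,0,0.75],[0,0,0,-3,-20,40,0.75],[0,0,0,0,0,50,0.75],[0,0,0,0,0,25,0.75]]}}

```text
time_s: 9.43
position: [0.59, -0.0233, 0.2552]
eef_rot: [[-0.989, 0.146, -0.004], [0.146, 0.989, 0.0], [0.004, -0.0, -1.0]]
force: [0.8, 1.1, 0.7]
grip_width: 0.066
grip_force: 0.0
```

>>> {"name": "play_rows", "arguments": {"motion": [[0,0,0,0,0,0,0.75],[0,0,0,0,0,0,0.75]]}}

```text
time_s: 9.68
position: [0.5929, -0.0231, 0.2597]
eef_rot: [[-0.989, 0.145, 0.002], [0.145, 0.989, -0.0], [-0.002, 0.0, -1.0]]
force: [-0.5, 0.0, 0.8]
grip_width: 0.0661
grip_force: 0.0
```

```bash
python3 - <<'E'
from h import *
togo([.5914,-.0236,.175]); s=snap('wrist','w4.png');print(sensors.sense()['grip_width'])
E
```

```text
t 9.675 pos [ 0.5929 -0.0231  0.2597] yaw 81.64 tilt [ 0.0024 -0.0002] F [-0.5  0.   0.8] q [ -4.6   5.5 100.9   0.   73.4 -86.3]
togo mm tool [ 1.6 -0.7 84.7] dz 0.175
0.06625380132394486
```

View pics/w4.png

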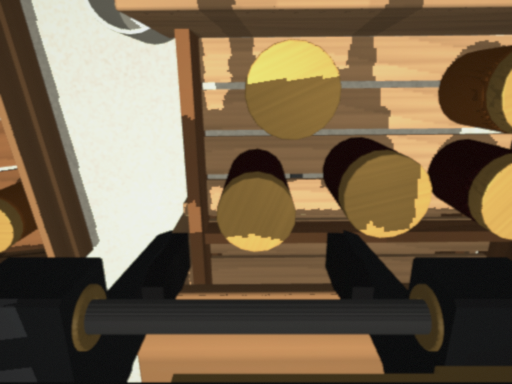

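The slim jar's lid is centred at column 256, between the finger tips at 186 and 328. Descending.

>>> {"name": "play_rows", "arguments": {"motion": [[0,0,0,1,0,25,0.75],[0,0,0,0,0,20,0.75],[0,0,0,0,0,20,0.75],[0,0,0,0,0,18,0.75],[0,0,0,0,0,0,0.75]]}}

```text
time_s: 10.35
position: [0.59, -0.023, 0.1725]
eef_rot: [[-0.989, 0.146, -0.004], [0.146, 0.989, 0.0], [0.004, -0.0, -1.0]]
force: [-0.4, -0.6, 0.0]
grip_width: 0.0662
grip_force: 0.0
```

>>> {"name": "play_rows", "arguments": {"motion": [[0,0,0,0,0,0,0],[0,0,0,0,0,0,0],[0,0,0,0,0,0,0],[0,0,0,0,0,0,0],[0,0,0,0,0,0,0]], "force": 25}}

```text
time_s: 10.98
position: [0.5922, -0.0234, 0.1758]
eef_rot: [[-0.989, 0.146, 0.002], [0.146, 0.989, -0.0], [-0.002, -0.0, -1.0]]
force: [0.6, -0.7, 3.7]
grip_width: 0.0493
grip_force: 25.0
```

>>> {"name": "play_rows", "arguments": {"motion": [[0,0,0,0,0,-15,0],[0,0,0,0,0,-25,0],[0,0,0,0,0,-35,0],[0,0,0,0,0,-35,0],[0,0,0,0,0,-35,0]]}}

```text
time_s: 11.6
position: [0.5908, -0.0229, 0.3209]
eef_rot: [[-0.989, 0.146, -0.001], [0.146, 0.989, 0.0], [0.001, 0.0, -1.0]]
force: [0.7, -0.6, -2.3]
grip_width: 0.0492
grip_force: 25.0
```

```bash
python3 - <<'E'
from h import *
togo([.459,-.352,.072]);st=sensors.sense();print(st['grip_width'],st['grip_force'])
E
```

```text
t 11.6 pos [ 0.5908 -0.0229  0.3209] yaw 81.63 tilt [-0.0013  0.0004] F [ 0.7 -0.6 -2.3] q [ -4.6   3.8  96.4   0.   79.9 -86.3]
togo mm tool [  82.2 -344.8  248.9] dz 0.072
0.04924469416443448 24.987317472696304
```

>>> {"name": "play_rows", "arguments": {"motion": [[0,0,0,4,-15,0,0],[0,0,0,8,-33,0,0],[0,0,0,9,-40,0,0],[0,0,0,9,-40,0,0],[0,0,0,9,-40,0,0]]}}

```text
time_s: 12.22
position: [0.5261, -0.185, 0.3172]
eef_rot: [[-0.989, 0.146, -0.004], [0.146, 0.989, 0.001], [0.004, 0.001, -1.0]]
force: [-0.3, 0.2, -2.2]
grip_width: 0.0491
grip_force: 25.0
```

>>> {"name": "play_rows", "arguments": {"motion": [[0,0,0,9,-40,0,0],[0,0,0,9,-40,0,0],[0,0,0,9,-40,0,0],[0,0,0,9,-37,0,0],[0,0,0,7,-20,0,0]]}}

```text
time_s: 12.85
position: [0.4578, -0.3538, 0.3174]
eef_rot: [[-0.989, 0.148, -0.003], [0.148, 0.989, 0.002], [0.003, 0.002, -1.0]]
force: [-1.0, 0.1, -2.8]
grip_width: 0.0493
grip_force: 25.0
```

>>> {"name": "play_rows", "arguments": {"motion": [[0,0,0,0,0,40,0],[0,0,0,0,0,50,0],[0,0,0,0,0,35,0],[0,0,0,0,0,0,0],[0,0,0,0,0,0,0]]}}

```text
time_s: 13.48
position: [0.4605, -0.3527, 0.1958]
eef_rot: [[-0.989, 0.145, 0.001], [0.145, 0.989, -0.001], [-0.001, -0.0, -1.0]]
force: [0.2, -0.1, -1.9]
grip_width: 0.0496
grip_force: 25.0
```

```bash
python3 - <<'E'
from h import *
togo([.459,-.352,.070]);s=snap('top','t5.png')
i=cv2.resize(s['img'][120:270,280:440,::-1],None,fx=3.5,fy=3.5);cv2.imwrite('pics/c5.png',i)
E
```

```text
t 13.475 pos [ 0.4605 -0.3527  0.1958] yaw 81.63 tilt [ 0.0008 -0.0005] F [ 0.2 -0.1 -1.9] q [ -39.9    6.7  106.5    0.    66.8 -121.6]
togo mm tool [  1.7   0.6 125.8] dz 0.07
```

View pics/c5.png

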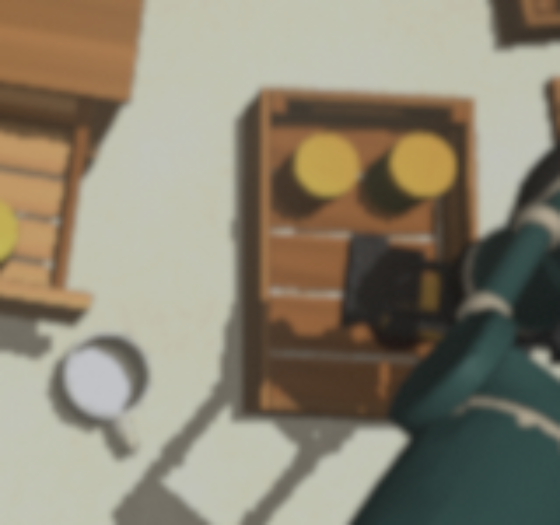

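The gripper is over the crate's free end and clear of the jars. Lowering.

>>> {"name": "play_rows", "arguments": {"motion": [[0,0,0,0,0,40,0],[0,0,0,0,0,40,0],[0,0,0,0,0,25,0],[0,0,0,0,0,10,0],[0,0,0,0,0,0,0]]}}

```text
time_s: 14.15
position: [0.4608, -0.3531, 0.0809]
eef_rot: [[-0.989, 0.146, 0.001], [0.146, 0.989, -0.001], [-0.001, -0.001, -1.0]]
force: [-0.6, -0.1, -2.9]
grip_width: 0.0492
grip_force: 25.0
```

>>> {"name": "play_rows", "arguments": {"motion": [[0,0,0,0,0,4,0],[0,0,0,0,0,2,0],[0,0,0,0,0,2,0],[0,0,0,0,0,0,0],[0,0,0,0,0,0,0]]}}

```text
time_s: 14.78
position: [0.4601, -0.3525, 0.0719]
eef_rot: [[-0.989, 0.146, 0.0], [0.146, 0.989, -0.0], [-0.0, -0.0, -1.0]]
force: [0.8, 0.1, -2.2]
grip_width: 0.0496
grip_force: 25.0
```

>>> {"name": "play_rows", "arguments": {"motion": [[0,0,0,0,0,1,0],[0,0,0,0,0,1,0],[0,0,0,0,0,0,0]]}}

```text
time_s: 15.15
position: [0.4602, -0.3526, 0.0699]
eef_rot: [[-0.989, 0.146, 0.0], [0.146, 0.989, -0.0], [-0.0, -0.0, -1.0]]
force: [-0.6, -0.2, -1.2]
grip_width: 0.0496
grip_force: 25.0
```

>>> {"name": "play_rows", "arguments": {"motion": [[0,0,0,0,0,1,0],[0,0,0,0,0,0,0]]}}

```text
time_s: 15.4
position: [0.4605, -0.3527, 0.0699]
eef_rot: [[-0.989, 0.146, 0.001], [0.146, 0.989, -0.0], [-0.001, -0.0, -1.0]]
force: [-1.3, 2.0, 5.0]
grip_width: 0.0492
grip_force: 25.0
```

Contact: the force is now upward at the expected height. Releasing and retreating.

>>> {"name": "play_rows", "arguments": {"motion": [[0,0,0,0,0,0,0.8],[0,0,0,0,0,0,0.8],[0,0,0,0,0,0,0.8],[0,0,0,0,0,0,0.8],[0,0,0,0,0,-15,0.8]]}}

```text
time_s: 16.02
position: [0.459, -0.3517, 0.0829]
eef_rot: [[-0.989, 0.146, -0.003], [0.146, 0.989, 0.002], [0.003, 0.002, -1.0]]
force: [-0.4, 0.6, 0.8]
grip_width: 0.0707
grip_force: 0.0
```

>>> {"name": "play_rows", "arguments": {"motion": [[0,0,0,0,0,-40,0.8],[0,0,0,0,0,-50,0.8],[0,0,0,0,0,-50,0.8],[0,0,0,0,0,-50,0.8],[0,0,10,0,0,-50,0.32]]}}

```text
time_s: 16.65
position: [0.4599, -0.3524, 0.3269]
eef_rot: [[-0.948, 0.319, 0.001], [0.319, 0.948, -0.001], [-0.002, -0.001, -1.0]]
force: [0.2, -0.6, -0.7]
grip_width: 0.0628
grip_force: 0.0
```

>>> {"name": "play_rows", "arguments": {"motion": [[0,0,10,0,0,0,0.32],[0,0,10,0,0,0,0.32],[0,0,10,0,0,0,0.32],[0,0,10,0,0,0,0.32],[0,0,10,0,0,0,0.32]]}}

```text
time_s: 17.27
position: [0.4601, -0.3525, 0.3251]
eef_rot: [[-0.363, 0.932, 0.001], [0.932, 0.363, -0.001], [-0.001, 0.001, -1.0]]
force: [1.3, 0.1, 0.8]
grip_width: 0.0285
grip_force: 0.0
```

>>> {"name": "play_rows", "arguments": {"motion": [[0,0,10,0,0,0,0.32],[0,0,10,0,0,0,0.32],[0,0,9.3,0,0,0,0.32],[0,0,0,0,0,0,0.32]]}}

```text
time_s: 17.77
position: [0.4601, -0.3525, 0.325]
eef_rot: [[0.132, 0.991, 0.001], [0.991, -0.132, -0.001], [-0.001, 0.001, -1.0]]
force: [-0.3, -0.3, -0.4]
grip_width: 0.0283
grip_force: 0.0
```

```bash
python3 - <<'E'
from h import *
togo([.4375,.086,.3]);s=snap('top','t6.png')
hsv=cv2.cvtColor(s['img'],cv2.COLOR_RGB2HSV)
m=cv2.inRange(hsv,(17,120,90),(33,255,255));m=cv2.morphologyEx(m,cv2.MORPH_OPEN,np.ones((3,3)))
n,l,st,c=cv2.connectedComponentsWithStats(m)
for k in range(1,n):
    if st[k,4]>60: print(st[k],c[k].round(1),pz(s,*c[k],.106).round(3))
E
```

```text
t 17.775 pos [ 0.4601 -0.3525  0.325 ] yaw -7.57 tilt [ 0.0009 -0.0009] F [-0.3 -0.3 -0.4] q [-39.9   2.4  97.5  -0.   80.1 -32.3]
togo mm tool [431.8 -80.3  24.6] dz 0.3
[253  56  24  23 440] [264.6  66.6] [0.943 0.043 0.106]
[225  61  23  22 402] [236.3  71.4] [0.923 0.137 0.106]
[290  63  25  27 511] [301.5  75.5] [ 0.914 -0.08   0.106]
[215 143  22  21 371] [225.4 153. ] [0.64  0.162 0.106]
[246 149  22  21 380] [256.5 158.9] [0.624 0.062 0.106]
[391 157  20  20 316] [400.6 166.6] [ 0.612 -0.396  0.106]
[363 158  20  19 300] [372.6 166.9] [ 0.608 -0.307  0.106]
[211 166  22  22 375] [221.5 176.5] [0.563 0.171 0.106]
[264 174  22  23 380] [274.5 185.2] [0.54  0.003 0.106]
[382 207  16  15 199] [389.6 213.6] [ 0.46  -0.355  0.106]
```

The slim jar's lid is at (0.460, -0.355) at its expected height, so it stands upright in the free end. Next, back to the handle.

>>> {"name": "play_rows", "arguments": {"motion": [[0,0,0,30,-5,0,0.32],[0,0,0,50,-9,0,0.32],[0,0,0,50,-9,0,0.32],[0,0,0,50,-9,0,0.32],[0,0,0,50,-9,0,0.32]]}}

```text
time_s: 18.45
position: [0.4499, -0.1176, 0.3244]
eef_rot: [[0.131, 0.991, 0.001], [0.991, -0.131, -0.0], [-0.0, 0.001, -1.0]]
force: [1.0, -0.2, 0.1]
grip_width: 0.0285
grip_force: 0.0
```

>>> {"name": "play_rows", "arguments": {"motion": [[0,0,0,50,-9,0,0.32],[0,0,0,50,-9,0,0.32],[0,0,0,50,-9,5,0.32],[0,0,0,40,-9,10,0.32],[0,0,0,12,-3,10,0.32]]}}

```text
time_s: 19.08
position: [0.4382, 0.0881, 0.2991]
eef_rot: [[0.128, 0.992, 0.001], [0.992, -0.128, 0.0], [0.0, 0.001, -1.0]]
force: [-0.4, -0.9, -0.5]
grip_width: 0.0284
grip_force: 0.0
```

>>> {"name": "play_rows", "arguments": {"motion": [[0,0,0,0,0,0,0.32],[0,0,0,0,0,0,0.32]]}}

```text
time_s: 19.32
position: [0.4388, 0.0853, 0.2991]
eef_rot: [[0.134, 0.991, 0.0], [0.991, -0.134, -0.001], [-0.001, 0.0, -1.0]]
force: [0.1, -0.7, 0.9]
grip_width: 0.0285
grip_force: 0.0
```

```bash
python3 - <<'E'
from h import *
togo([.438,.086,.185]);s=snap('wrist','w6.png')
for y in(.055,0,-.02): print(np.round(proj(s,np.array([.438,.086,.201])+rack(0,y,0)-rack(0,0,0)),1))
g=s['img'].mean(2); print(g[150:215:8,225:310:4].astype(int))
E
```

```text
t 19.325 pos [0.4388 0.0853 0.2991] yaw -7.69 tilt [ 0.0003 -0.0006] F [ 0.1 -0.7  0.9] q [  7.8 -12.2 113.6  -0.   78.6  15.5]
togo mm tool [  0.7  -0.9 114.1] dz 0.185
[257.8 113.8]
[257.7 187.4]
[257.7 211.9]
[[124 127 130 126 127 128 125  46  47  47 172 232 133 126 131 125 158 125
   59  51  52  51]
 [227 234 230 231 129 130 117  45  46  48 195 232 153 126 123 128 129 125
   57  50  51  52]
 [234 235 234 232 128 126  70  46  46  47 104 130 127 127 129 130 124 126
   54  50  50  52]
 [235 235 235 234 235 231 146  46  46  46 190 226 128 127 129 130 146 126
   53  50  51  52]
 [236 235 236 234 233 234 146  44  46  47 197 233 130 124 126 128 148 127
   52  51  51  53]
 [236 236 235 234 234 235 144  47  45  45 224 232 132 124 133 129 183 125
   53  50  53  54]
 [235 234 235 235 237 233 145  45  45  47 223 232 125 128 130 128 127 116
   53  51  51  54]
 [235 235 236 234 236 236 147  45  44  45 220 234 132 126 126 123 130 117
   53  50  51  55]
 [235 235 235 234 235 236 146  44  82  89 225 234 129 132 132 126 128 109
   52  51  53  65]]
```

The bar shows as dark pixels at columns 251–263, centred where predicted (257.7). Descending and gripping.

>>> {"name": "play_rows", "arguments": {"motion": [[0,0,0,0,0,30,0.32],[0,0,0,0,0,30,0.32],[0,0,0,0,0,30,0.32],[0,0,0,0,0,25,0.32],[0,0,0,0,0,0,0.32]]}}

```text
time_s: 20.0
position: [0.4373, 0.085, 0.1822]
eef_rot: [[0.135, 0.991, -0.004], [0.991, -0.135, -0.001], [-0.001, -0.004, -1.0]]
force: [-0.9, -0.5, -0.7]
grip_width: 0.0277
grip_force: 0.0
```

>>> {"name": "play_rows", "arguments": {"motion": [[0,0,0,0,0,0,0],[0,0,0,0,0,0,0],[0,0,0,0,0,0,0],[0,0,0,0,0,0,0]], "force": 30}}

```text
time_s: 20.5
position: [0.4394, 0.0861, 0.1854]
eef_rot: [[0.133, 0.991, 0.002], [0.991, -0.133, -0.0], [-0.0, 0.002, -1.0]]
force: [-1.3, -1.8, 5.8]
grip_width: 0.0116
grip_force: 30.0
```

>>> {"name": "play_rows", "arguments": {"motion": [[0,0,0,0,10,0,0],[0,0,0,0,20,0,0],[0,0,0,0,20,0,0],[0,0,0,0,20,0,0],[0,0,0,0,20,0,0]]}}

```text
time_s: 21.12
position: [0.5286, 0.0738, 0.1854]
eef_rot: [[0.133, 0.991, 0.001], [0.991, -0.133, -0.001], [-0.001, 0.001, -1.0]]
force: [-3.6, -2.4, 8.0]
grip_width: 0.0118
grip_force: 30.0
```

>>> {"name": "play_rows", "arguments": {"motion": [[0,0,0,0,20,0,0],[0,0,0,0,20,0,0],[0,0,0,0,15,0,0],[0,0,0,0,8,0,0],[0,0,0,0,4,0,0]]}}

```text
time_s: 21.75
position: [0.5952, 0.0647, 0.1855]
eef_rot: [[0.133, 0.991, 0.002], [0.991, -0.133, -0.001], [-0.001, 0.002, -1.0]]
force: [-2.8, -2.1, 8.3]
grip_width: 0.0118
grip_force: 30.0
```

Keep pushing until it meets the stop.

>>> {"name": "play_rows", "arguments": {"motion": [[0,0,0,0,2,0,0],[0,0,0,0,2,0,0],[0,0,0,0,2,0,0],[0,0,0,0,0,0,0]]}}

```text
time_s: 22.25
position: [0.5969, 0.0644, 0.1854]
eef_rot: [[0.133, 0.991, -0.007], [0.991, -0.133, -0.001], [-0.001, -0.007, -1.0]]
force: [-13.6, -3.0, 13.4]
grip_width: 0.0119
grip_force: 30.0
```

The tray has travelled 159.8 mm and is hard against its stop. I'll relax, release and rise clear.

>>> {"name": "play_rows", "arguments": {"motion": [[0,0,0,0,-3,0,0],[0,0,0,0,0,0,0.32],[0,0,0,0,0,0,0.32],[0,0,0,0,0,0,0.32],[0,0,0,0,0,-20,0.32]]}}

```text
time_s: 22.88
position: [0.5955, 0.0649, 0.2021]
eef_rot: [[0.133, 0.991, -0.005], [0.991, -0.133, -0.0], [-0.001, -0.005, -1.0]]
force: [-0.3, -0.0, 0.9]
grip_width: 0.0283
grip_force: 0.0
```

>>> {"name": "play_rows", "arguments": {"motion": [[0,0,0,0,0,-40,0.32],[0,0,0,0,0,-40,0.32],[0,0,0,0,0,-40,0.32],[0,0,0,0,0,0,0.32],[0,0,0,0,0,0,0.32]]}}

```text
time_s: 23.5
position: [0.597, 0.0649, 0.3242]
eef_rot: [[0.134, 0.991, 0.0], [0.991, -0.134, 0.0], [0.0, 0.0, -1.0]]
force: [-0.1, 0.9, 1.1]
grip_width: 0.0282
grip_force: 0.0
```

```bash
python3 - <<'E'
from h import *
togo([.597,.0644,.3]);s=snap('scene','s9.png')
i=cv2.resize(s['img'][130:330,100:400,::-1],None,fx=2.5,fy=2.5,interpolation=cv2.INTER_CUBIC);cv2.imwrite('pics/c9.png',i)
E
```

```text
t 23.5 pos [0.597  0.0649 0.3242] yaw -7.67 tilt [0.0005 0.    ] F [-0.1  0.9  1.1] q [ 3.8  4.7 95.1 -0.  80.2 11.5]
togo mm tool [-0.5  0.  24.2] dz 0.3
```

View pics/c9.png

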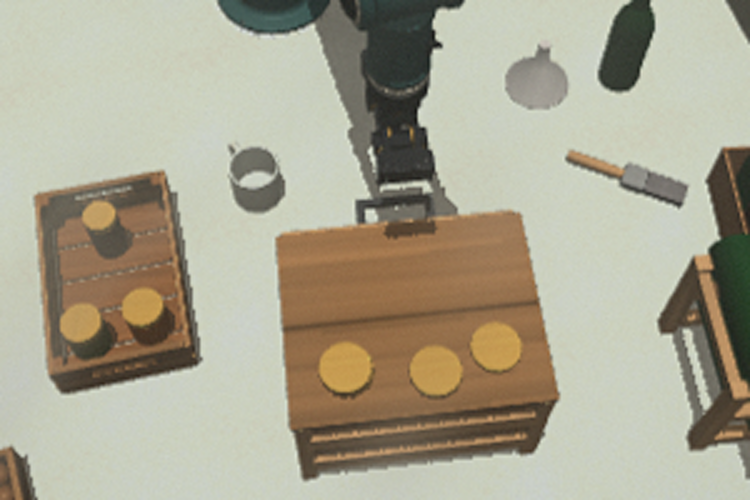

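The picture shows the slim jar upright in the crate's free end (100,215), the tray shut (handle at 395,205), and everything else in place. Handing in.

```bash
python3 -c "
from workcell import arm
print(arm.close_job())"
```

```text
the job is handed in; nothing more can be done
None
```

The slim jar stands upright in the crate's free end, the upper tray is pushed shut, the other things look undisturbed, and the job is handed in at about 23.5 s; the hand-in gave no verdict.

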